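# Hang the desoldering pump in the bench stand

## Robot

A 6-joint arm with a two-finger parallel gripper is mounted at the origin on the work surface. World frame = base frame: x ahead of the robot, y to its left, z up, the work surface at z = 0. Lengths are in m, angles in rad, forces in N, time in s.
With the tool pointing down it reaches from about 0.375 to 0.9 m from the base axis. Payload 3.1 kg.
Tool frame: the origin (TCP) lies at the centre of the arm's flange, where the gripper is bolted on; the fingertips stand 182 mm ahead of it and the grasp point (between the pads) lies 164 mm ahead of it; z points along the fingers, y is the line along which they close (so a half turn about z gives the same grasp; the last joint's range is limited). The gripper opens to 87 mm and grips with 3 to 60 N. Pads are 19 mm wide; open, the fingers measure 117 mm over their backs; the gripper's body (75 mm by 190 mm) begins 51 mm behind the grasp point.
Start: joints at [1.044, 0.527, 1.433, -0, 1.181, -0.178], TCP at [0.214, 0.587, 0.405] pointing down, gripper open.
Joint ranges: [-3.08, 3.08], [-0.75, 2.2], [0.22, 2.44], [-1.43, 4.57], [0, 2.65], [-2.85, 2.85]. Speed limits (rad/s): [2.79, 2.79, 3.14, 3.14, 3.14, 3.14].

## Interface

Orientations are given as a unit quaternion [x, y, z, w].
In Python, from rig import * gives the robot as it stands.
- The arm moves only by the tool move_arm, never from a script. Its argument "commands" is a list that holds one entry, the list of rows, each a list of 6 numbers: the shift along the tool's x, y, z in units of 40 mm (1.0 is 40 mm), then the turn, a rotation vector about the tool's x, y, z in rad. A call has 1 to 12 rows; each row is the pose to reach, as a shift and turn from the pose commanded when the call began, along the tool's axes at that moment; what a row does not reach only later rows make up. A row lasts 1/8 s, in which the tool goes at most 62.5 mm and 10.7 degrees, less where a joint would pass 70% of its speed; a pose out of reach is approached as far as the arm can. A call with a gripper value outside its range is refused whole. "claw" is the closure, from -1 (fully open) to 1 (shut), so that 0 is half open, set as the call begins (left out, the last holds). The fingers move at their own pace and stop on an object; "squeeze" is the grip in N (left out, the last holds). Time passes only in rows, so rows that repeat a pose let the fingers close. It gives the time, the measured TCP pose, the force, the opening and the grip force at its end, in the units of the state.
- get_obs(): the state, without advancing time (a new reading comes with each control period).
- camera(name): name is "scene" or "side" or "wrist"; returns a dict with "pixels" (400x640x3 uint8, blue, green, red), "range_z" (400x640 float32, m along the optical axis (not along the pixel's ray), 0 where there is no reading), "camera_matrix" (3x3 intrinsics, pixels), "D" ([k1, k2, p1, p2, k3] as OpenCV has them; the pictures are not rectified), "extrinsics" (4x4, takes a point from world to camera coordinates). Camera axes: x right, y up, looking along -z (the intrinsics and any distortion apply to the point x, -y, -z); pixel columns grow to the right and rows downward; lengths in m; the calibration is good to about 2 mm. A picture is of the moment at which its call begins.
- hand_in(): hands the job in; it is judged then, once.
The state is a dict: "time": time; "q": joint angles; "joint_velocities": joint speeds; "joint_torque": joint torques, N m; "position": TCP position; "tool_rot": TCP orientation; "ft_force": force on the tool from outside, world axes, zero at the start; "moment": the same for the moment, N m; "grip_width": finger opening in m; "grip_force": force on a finger pad.
Only numpy, scipy, OpenCV 4.12 (cv2) and the standard library are available. Lean on these libraries where they do the work, as an engineer would, in place of code of your own. Each camera call takes 0.05 s, during which the arm holds its last target. There are 200 camera calls.

## Task

Take the desoldering pump (the tool with the broad finger disc and the plunger knob) out of the three-hole tool rack and put it nose-down through the wide eyelet of the round-footed stand, so that it hangs upright with its disc resting on the eyelet. Let go of it there, and leave the other two tools hanging in the rack.

Things in the scene. Friction and masses are not known exactly. Their poses are not given: they have to be found in the camera images.
- pump: Desoldering pump, 70 g, upright rod hung in a rack hole by its black 50 mm disc, 4 mm thick. Origin: centre of the disc's underside, z up, y along the rack's row. Above origin: aluminium barrel, diameter 20 mm, from 4 to 46 mm (grasp here from above), thin stem, 16 mm knob, top at 66 mm. Below: barrel, diameter 18 mm, to 45 mm, white cone to a 6 mm nose ending 75 mm below origin.
- wide_eye (a point): Centre of the wide eyelet at its top, 95 mm above the table, z up. Fixed level steel ring, 32 mm inside, 52 mm outside, 8 mm thick, open below, on an arm 65 mm from the post of a stand with a 90 mm round foot; x points from post to eyelet. Nothing of the stand is higher. The small eyelet (12 mm inside) opposite is too small for the pump. The stand is turned any way round.
- driver: Black precision screwdriver in another rack hole, hung by a 34 mm collar; top 41 mm above the rack. Origin: centre of the collar's underside, z up. Must stay there. The rack is a fixed aluminium bridge, 250 mm along the row by 70 mm, flat top 95 mm above the table, three 24 mm holes in a row 80 mm apart; which tool hangs in which hole varies.
- brush: Cleaning brush with a 14 mm wooden handle in the remaining rack hole, hung by a 34 mm aluminium collar; top 45 mm above the rack. Origin: centre of the collar's underside, z up. Must stay there.
There are look-alikes about, which are no part of the job. What is shaped like the pump but pink is not meant.

How it is judged:
By the outcome, as a careful person would: the job done as asked, in the order asked, and still so for the second after the job is handed in, with the robot touching nothing.
It also fails if it takes over 43 s, if anything falls off the work surface, if the arm or the gripper's body presses on something with over 40 N, if the wrist force passes 120 N, or if a joint passes its speed limit or range.

## Working session

There is one attempt and no reset: what is moved stays moved. The work goes in short steps, Python scripts to look and compute and a tool call to move; the robot and the scene stay as the last step left them, time stands still between calls to the robot, and variables do not carry over. Pictures are saved under pics/ and viewed, at most 10 in all, crops included, and the job is handed in when it is done.

Besides the shell and the picture viewer there is one more tool, called after "Request:" by a JSON object that holds its "method" and its "body". move_arm: Moves the arm, as the interface text tells. Its arguments: {"type":"object","properties":{"commands":{"type":"array","items":{"type":"array","items":{"type":"array","items":{"type":"number"}}}},"claw":{"type":"number"},"squeeze":{"type":"number"}},"required":["commands"]}

```bash
mkdir -p pics
cat > h.py <<'E'
from rig import *
import numpy as np, cv2
def shot(n,save=None):
    c=camera(n)
    if save: cv2.imwrite('pics/'+save,c['pixels'])
    return c
def pts(c):
    K,D,E=[np.array(c[k],float) for k in('camera_matrix','D','extrinsics')]
    h,w=c['range_z'].shape
    u,v=np.meshgrid(np.arange(w),np.arange(h))
    n=cv2.undistortPoints(np.stack([u,v],-1).reshape(-1,1,2).astype(float),K,D).reshape(h,w,2)
    z=c['range_z']; P=np.stack([n[...,0]*z,-n[...,1]*z,-z],-1)
    W=(P-E[:3,3])@E[:3,:3]; W[z==0]=np.nan
    return W
def ray(c,uv,zp):
    K,D,E=[np.array(c[k],float) for k in('camera_matrix','D','extrinsics')]
    n=cv2.undistortPoints(np.array(uv,float).reshape(-1,1,2),K,D).reshape(-1,2)
    d=np.c_[n[:,0],-n[:,1],-np.ones(len(n))]@E[:3,:3]; o=-E[:3,3]@E[:3,:3]
    return o+d*((zp-o[2])/d[:,2])[:,None]
E
python3 - <<'E'
from h import *
a=shot('scene','s.png');b=shot('side','d.png');w=shot('wrist','w.png')
for c in(a,b,w): print(np.round(c['extrinsics'],2).tolist())
o=get_obs();print(o['time'],o['position'],o['tool_rot'])
E
```

```text
[[-0.51, 0.86, -0.02, 0.22], [-0.51, -0.28, 0.82, 0.17], [0.7, 0.43, 0.58, -1.45], [0.0, 0.0, 0.0, 1.0]]
[[0.74, -0.67, -0.02, -0.37], [0.45, 0.47, 0.76, -0.34], [-0.5, -0.58, 0.65, -0.89], [0.0, 0.0, 0.0, 1.0]]
[[0.34, 0.94, -0.0, -0.62], [-0.9, 0.32, -0.3, 0.04], [-0.28, 0.1, 0.95, -0.39], [0.0, 0.0, 0.0, 1.0]]
0.15 [0.21345679 0.58714033 0.40402406] [ 1.73516535e-01  9.84830623e-01 -7.62750737e-04 -2.72670797e-04]
```

View pics/s.png

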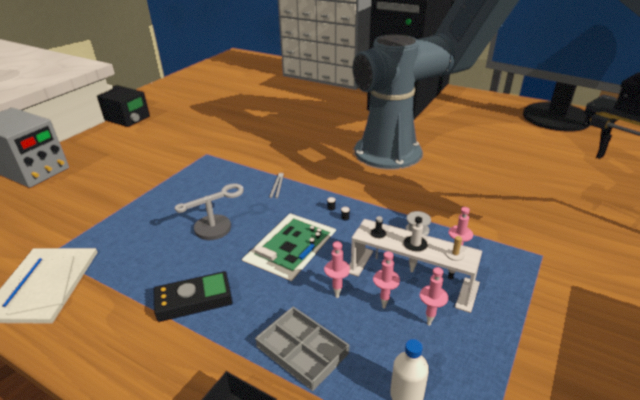

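View pics/d.png

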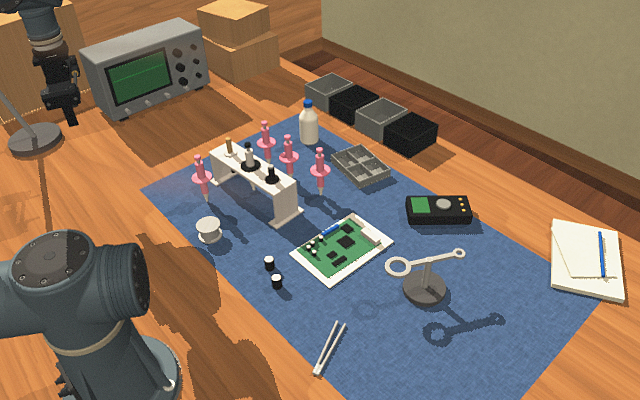

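The scene view shows the rack with the pump in the middle hole (disc about (416,244), scene; (250,165), side). The driver and brush are either side of it, and there are pink decoys around the rack. The stand's wide eyelet is at about (233,191) in scene and (398,266) in side.

Run:
```python
from h import *
for n,eye,pump in(('scene',(233,191),(416,244)),('side',(398,266),(250,165))):
    c=shot(n);W=pts(c);u,v=np.meshgrid(np.arange(640),np.arange(400))
    print(n,'eye ray',ray(c,eye,.095).round(4),'pump ray',ray(c,pump,.099).round(4))
    e=ray(c,eye,.095)[0]
    m=(abs(W[...,2]-.095)<.008)&(np.hypot(W[...,0]-e[0],W[...,1]-e[1])<.16)
    m&=W[...,1]>0
    P=W[m];print('stand top',len(P),P.min(0),P.max(0))
    # ring outer contour ellipse: points within 35mm of the eye
    r=np.hypot(W[...,0]-e[0],W[...,1]-e[1]); Q=W[m&(r<.034)]
    q=Q[:,:2];(cx,cy),R=cv2.minEnclosingCircle(q.astype(np.float32));print('ring',cx,cy,R,len(q))
    p=ray(c,pump,.099)[0]; k=(abs(W[...,2]-.095)<.006)&(np.hypot(W[...,0]-p[0],W[...,1]-p[1])<.25)
    white=c['pixels'].min(-1)>130
    rk=cv2.minAreaRect(W[k&white][:,:2].astype(np.float32));print('rack',rk)
    dark=(c['pixels'].max(-1)<60)&(np.hypot(W[...,0]-p[0],W[...,1]-p[1])<.035)&(W[...,2]>.09)&(W[...,2]<.105)
    print('disc',cv2.minEnclosingCircle(W[dark][:,:2].astype(np.float32)),dark.sum())
    up=(np.hypot(W[...,0]-p[0],W[...,1]-p[1])<.03)&(W[...,2]>.12)
    print('above',W[up].min(0),W[up].max(0),np.median(W[up],0))
```

```text
scene eye ray [[ 0.5217 -0.1835  0.095 ]] pump ray [[0.5012 0.2711 0.099 ]]Traceback (most recent call last):
  File "<stdin>", line 8, in <module>
    return umr_minimum(a, axis, None, out, keepdims, initial, where)
ValueError: zero-size array to reduction operation minimum which has no identity
```

```bash
cat > m.py <<'E'
from h import *
for n,eye,pump in(('scene',(233,191),(416,244)),('side',(398,266),(250,165))):
    c=shot(n);W=pts(c)
    e=ray(c,eye,.095)[0];p=ray(c,pump,.099)[0]
    print(n,'eye',e.round(4),'pump',p.round(4))
    rad=lambda q:np.hypot(W[...,0]-q[0],W[...,1]-q[1])
    C=lambda m:(cv2.minEnclosingCircle(W[m][:,:2].astype(np.float32)),m.sum()) if m.any() else None
    top=abs(W[...,2]-.095)<.009
    print('ring',C(top&(rad(e)<.034)))
    P=W[top&(rad(e)<.16)];print('stand',cv2.minAreaRect(P[:,:2].astype(np.float32)))
    white=c['pixels'].min(-1)>130
    print('rack',cv2.minAreaRect(W[top&white&(rad(p)<.2)][:,:2].astype(np.float32)))
    print('disc',C((c['pixels'].max(-1)<60)&(rad(p)<.035)&(W[...,2]>.09)&(W[...,2]<.108)))
    up=(rad(p)<.03)&(W[...,2]>.12)
    if up.any():print('above',W[up].min(0),W[up].max(0),np.median(W[up],0))
E
python3 m.py
```

```text
scene eye [ 0.5217 -0.1835  0.095 ] pump [0.5012 0.2711 0.099 ]
ring (((0.5192900896072388, -0.19318418204784393), 0.030426716431975365), np.int64(196))
stand ((0.5699430108070374, -0.21289166808128357), (0.05389843508601189, 0.16923370957374573), 67.2698745727539)
rack ((0.5301944017410278, 0.26979249715805054), (0.1433849185705185, 0.24982520937919617), 3.6985485553741455)
disc (((0.4971366822719574, 0.2667711675167084), 0.022887149825692177), np.int64(128))
above [0.48683982 0.25846646 0.12008814] [0.50692518 0.27806267 0.16222001] [0.49991255 0.2693795  0.13912389]
side eye [ 0.5141 -0.1948  0.095 ] pump [0.4932 0.2642 0.099 ]
ring (((0.5172562599182129, -0.19648417830467224), 0.03037451021373272), np.int64(370))
stand ((0.5679116249084473, -0.21538594365119934), (0.053264833986759186, 0.16771134734153748), 67.97671508789062)
rack ((0.5247520804405212, 0.26794344186782837), (0.13489483296871185, 0.25208356976509094), 3.1719043254852295)
disc (((0.4940180778503418, 0.2659834623336792), 0.025382384657859802), np.int64(107))
above [0.48562081 0.25547175 0.1210623 ] [0.50393589 0.27614795 0.16431678] [0.4929152  0.26307949 0.14086778]
```

```bash
cat >> h.py <<'E'
from scipy.spatial.transform import Rotation as Ro
def plan(xyz,yaw_deg):
    "yaw of tool y in world; tool down"
    o=get_obs();R=Ro.from_quat(o['tool_rot']);a=np.radians(yaw_deg)
    y=np.array([np.cos(a),np.sin(a),0]);z=np.array([0,0,-1.]);x=np.cross(y,z)
    T=Ro.from_matrix(np.c_[x,y,z])
    d=R.inv().apply(np.array(xyz)-o['position'])
    print('t',o['time'],'q',o['q'],'row',(d/.04).round(3),(R.inv()*T).as_rotvec().round(3),'rows',np.linalg.norm(d)/.0625)
E
python3 -c "
from h import *
plan((.496,.2665,.42),93.4)
c=shot('side');W=pts(c);B=c['pixels'].astype(int);pk=(B[...,2]-B[...,1]>60)&(B[...,0]-B[...,1]>5)&(W[...,0]>.3)
n,l,s,ce=cv2.connectedComponentsWithStats(pk.astype('uint8'))
for i in range(1,n):
    if s[i,4]>80: print(s[i,4],np.nanmedian(W[l==i],0).round(3),'ztop',np.nanpercentile(W[l==i][:,2],98).round(3))
"
```

```text
t 0.3 q [ 1.04352495e+00  5.27832446e-01  1.43309337e+00 -4.94312926e-05
  1.18137125e+00 -1.78503878e-01] row [-9.378 -5.123 -0.387] [-0.001 -0.    -0.408] rows 6.843450086702203
249 [0.593 0.337 0.08 ] ztop 0.122
274 [0.595 0.244 0.08 ] ztop 0.123
306 [0.616 0.149 0.08 ] ztop 0.122
190 [0.389 0.327 0.081] ztop 0.122
```

Request:
{"method": "move_arm", "body": {"commands": [[[-9.38, -5.12, -0.4, 0, 0, -0.408], [-9.38, -5.12, -0.4, 0, 0, -0.408], [-9.38, -5.12, -0.4, 0, 0, -0.408], [-9.38, -5.12, -0.4, 0, 0, -0.408], [-9.38, -5.12, -0.4, 0, 0, -0.408], [-9.38, -5.12, -0.4, 0, 0, -0.408], [-9.38, -5.12, -0.4, 0, 0, -0.408], [-9.38, -5.12, -0.4, 0, 0, -0.408], [-9.38, -5.12, -0.4, 0, 0, -0.408], [-9.38, -5.12, -0.4, 0, 0, -0.408]]], "claw": -0.2, "squeeze": 20}}

```text
time: 1.6
position: [0.495, 0.2677, 0.4206]
tool_rot: [-0.031, 1.0, 0.0, -0.0]
ft_force: [0.3, -0.2, -0.3]
grip_width: 0.0522
grip_force: 0.0
```

Run:
```python
from h import *
c=shot('wrist','w1.png');W=pts(c)
p=(.496,.2665);rad=np.hypot(W[...,0]-p[0],W[...,1]-p[1])
print(get_obs()['position'],get_obs()['grip_width'])
for lo,hi,r in((.093,.105,.035),(.11,.139,.02),(.154,.168,.02)):
    m=(W[...,2]>lo)&(W[...,2]<hi)&(rad<r)
    if lo<.1:m&=c['pixels'].max(-1)<70
    if m.any():print(lo,m.sum(),cv2.minEnclosingCircle(W[m][:,:2].astype(np.float32)),np.median(W[m],0))
```

```text
[0.49503089 0.26783871 0.42067789] 0.05182187178165855
0.093 613 ((0.4932461678981781, 0.26584434509277344), 0.023893415927886963) [0.48464844 0.26042743 0.09934753]
0.11 144 ((0.49201270937919617, 0.2661243677139282), 0.009837656281888485) [0.48516568 0.2660331  0.12523141]
0.154 269 ((0.4941249489784241, 0.2662336826324463), 0.007712808437645435) [0.4928512  0.26623646 0.1612527 ]
```

View pics/w1.png

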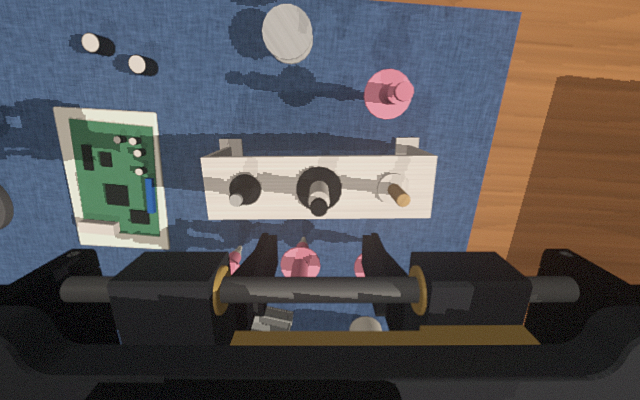

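The pump sits midway in the rack at about (318,190), between the finger tips. Its centre is near (0.494, 0.266), so I descend and grip the barrel.

Request:
{"method": "move_arm", "body": {"commands": [[[0.03, -0.04, 1.2, 0, 0, 0], [0.03, -0.04, 2.4, 0, 0, 0], [0.03, -0.04, 3.0, 0, 0, 0], [0.03, -0.04, 3.34, 0, 0, 0], [0.03, -0.04, 3.34, 0, 0, 0]]]}}

```text
time: 2.28
position: [0.4946, 0.2657, 0.2867]
tool_rot: [-0.03, 1.0, -0.0, -0.001]
ft_force: [-0.0, 0.3, 0.4]
grip_width: 0.0521
grip_force: 0.0
```

Request:
{"method": "move_arm", "body": {"commands": [[[0, 0, 0, 0, 0, 0], [0, 0, 0, 0, 0, 0], [0, 0, 0, 0, 0, 0], [0, 0, 0, 0, 0, 0]]], "claw": 1, "squeeze": 25}}

```text
time: 2.78
position: [0.4952, 0.2651, 0.2876]
tool_rot: [-0.029, 1.0, 0.0, 0.001]
ft_force: [-0.9, 1.1, 1.5]
grip_width: 0.0201
grip_force: 0.6
```

Request:
{"method": "move_arm", "body": {"commands": [[[0, 0, 0, 0, 0, 0], [0, 0, 0, 0, 0, 0], [0, 0, -0.4, 0, 0, 0], [0, 0, -1.2, 0, 0, 0], [0, 0, -2.2, 0, 0, 0], [0, 0, -3.2, 0, 0, 0], [0, 0, -4, 0, 0, 0], [0, 0, -4, 0, 0, 0], [0, 0, -4, 0, 0, 0]]]}}

```text
time: 3.9
position: [0.4945, 0.2648, 0.4464]
tool_rot: [-0.03, 1.0, -0.0, -0.001]
ft_force: [-0.9, -0.3, -0.3]
grip_width: 0.0191
grip_force: 25.0
```

Run:
```python
from h import *
o=get_obs();print(o['position'],o['grip_width'],o['grip_force'],o['ft_force'])
# hover with eyelet in wrist view: pump over a point 60mm short on the +x... just above eyelet
plan((.5175,-.185,.44),93.4)
shot('scene','s2.png')
```

```text
[0.49448884 0.26475065 0.44639762] 0.01911222018432222 24.998937069321983 [-0.87198715 -0.25564278 -0.30679008]
t 3.9 q [ 2.92395315e-01  3.93976939e-01  1.54518573e+00 -1.83815201e-04
  1.20433297e+00 -1.33753795e+00] row [  0.091 -11.258   0.167] [-0.001 -0.002 -0.   ] rows 7.206150110519478
```

View pics/s2.png

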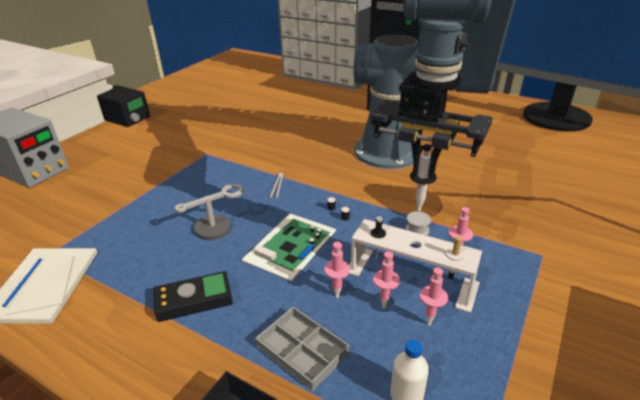

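The pump hangs upright in the gripper at about (423,180), and the driver and brush are undisturbed. I carry it to above the eyelet.

Request:
{"method": "move_arm", "body": {"commands": [[[0.09, -1.0, 0.1, 0, 0, 0], [0.09, -2.2, 0.1, 0, 0, 0], [0.09, -3.5, 0.1, 0, 0, 0], [0.09, -4.8, 0.1, 0, 0, 0], [0.09, -6.1, 0.1, 0, 0, 0], [0.09, -7.4, 0.1, 0, 0, 0], [0.09, -8.7, 0.1, 0, 0, 0], [0.09, -9.9, 0.1, 0, 0, 0], [0.09, -10.8, 0.1, 0, 0, 0], [0.09, -11.25, 0.1, 0, 0, 0], [0.09, -11.25, 0.1, 0, 0, 0], [0.09, -11.25, 0.1, 0, 0, 0]]]}}

```text
time: 5.45
position: [0.5179, -0.1831, 0.4426]
tool_rot: [-0.03, 1.0, 0.001, -0.001]
ft_force: [-0.5, -0.1, -0.5]
grip_width: 0.0192
grip_force: 25.0
```

```bash
cat > m2.py <<'E'
from h import *
import sys
o=get_obs();print(o['position'],o['tool_rot'],o['grip_force'])
def slab(W,q,r,lo,hi):
    m=(W[...,2]>lo)&(W[...,2]<hi)&(np.hypot(W[...,0]-q[0],W[...,1]-q[1])<r)
    return m
q=o['position'][:2]
for n in('wrist','side','scene'):
    c=shot(n,n[:2]+sys.argv[1]+'.png');W=pts(c)
    # ring: hole+outer contour at z=.095 plane using mask from depth
    m=slab(W,(.5175,-.193),.034,.086,.104)
    if m.sum()>30:
        print(n,'ring',cv2.minEnclosingCircle(W[m][:,:2].astype(np.float32)),m.sum())
        cs,h=cv2.findContours(m.astype('uint8'),cv2.RETR_CCOMP,cv2.CHAIN_APPROX_NONE)
        for k,hh in zip(cs,h[0]):
            if len(k)>20:
                P=ray(c,k,.095);print('  hole' if hh[3]>=0 else '  outer',cv2.minEnclosingCircle(P[:,:2].astype(np.float32)))
    zo=o['position'][2]-.164-.028
    for lo,hi in((-.073,-.06),(-.04,-.005),(-.002,.006)):
        m=slab(W,q,.03,zo+lo,zo+hi)
        if m.sum()>5:P=W[m];print(n,'pump',lo,P.min(0),P.max(0),m.sum())
E
python3 m2.py 3
```

```text
[ 0.51786478 -0.18310414  0.44260664] [-3.00842943e-02  9.99546759e-01  8.42120516e-04 -7.09513514e-04] 24.998847942624707
wrist ring ((0.5181472897529602, -0.19615280628204346), 0.031733304262161255) 1068
  outer ((0.5177156329154968, -0.19703809916973114), 0.032080844044685364)
  hole ((0.5115442872047424, -0.19431854784488678), 0.01672014407813549)
wrist pump -0.073 [ 0.51120233 -0.18651861  0.17886775] [ 0.51466357 -0.18048206  0.19050835] 17
wrist pump -0.002 [ 0.49141634 -0.20841343  0.24992578] [ 0.52263949 -0.15905386  0.25648798] 1724
side ring ((0.5185166001319885, -0.19684074819087982), 0.031440168619155884) 379
  outer ((0.5172470808029175, -0.1975502371788025), 0.032832276076078415)
  hole ((0.5114878416061401, -0.19578325748443604), 0.016858378425240517)
side pump -0.073 [ 0.51296903 -0.18531933  0.17787226] [ 0.51972142 -0.17926762  0.19033415] 16
side pump -0.04 [ 0.50694134 -0.19152564  0.21064514] [ 0.52272537 -0.17539308  0.23533341] 104
side pump -0.002 [ 0.49114197 -0.2074043   0.24912451] [ 0.53791473 -0.15950423  0.25647061] 250
scene ring ((0.5189632773399353, -0.19564859569072723), 0.03169945627450943) 207
  outer ((0.5239551067352295, -0.19028964638710022), 0.03206804394721985)
  hole ((0.5194995999336243, -0.1866992563009262), 0.01654650643467903)
scene pump -0.073 [ 0.51591917 -0.18308181  0.17791388] [ 0.523686   -0.17707992  0.19044309] 17
scene pump -0.04 [ 0.50923039 -0.18681199  0.21073663] [ 0.5288068  -0.17096764  0.24031499] 93
scene pump -0.002 [ 0.49896734 -0.20357751  0.24875747] [ 0.54276825 -0.15648874  0.25630097] 137
```

View pics/wr3.png

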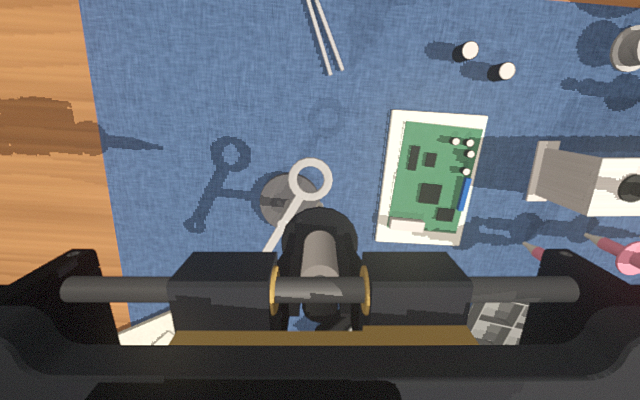

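The wide eyelet is visible at (310,180), with the held pump's disc at about (318,235) and slightly off it. By the cameras' own relative measurements I need about (-3, -10.5) mm. I correct, drop to a near hover and look again.

Request:
{"method": "move_arm", "body": {"commands": [[[0.09, -0.26, 0.5, 0, 0, 0], [0.09, -0.26, 1.2, 0, 0, 0], [0.09, -0.26, 1.44, 0, 0, 0], [0.09, -0.26, 1.44, 0, 0, 0], [0.09, -0.26, 1.44, 0, 0, 0]]]}}

```text
time: 6.22
position: [0.5156, -0.195, 0.3865]
tool_rot: [-0.03, 1.0, -0.001, 0.001]
ft_force: [0.7, 0.1, -0.7]
grip_width: 0.0194
grip_force: 25.0
```

```bash
python3 m2.py 4; python3 -c "
import cv2
a=cv2.imread('pics/si4.png')[170:330,320:480];b=cv2.imread('pics/sc4.png')[110:270,150:310];w=cv2.imread('pics/wr4.png')[100:340,200:440]
r=lambda i:cv2.resize(i,(400,400),interpolation=cv2.INTER_CUBIC)
cv2.imwrite('pics/cmp4.png',cv2.hconcat([r(a),r(b)]))"
```

```text
[ 0.51556647 -0.19495387  0.38653459] [-2.98511703e-02  9.99553843e-01 -5.59971952e-04  8.41791221e-04] 24.99872843720368
wrist ring ((0.5126174092292786, -0.19453340768814087), 0.025876954197883606) 1046
  outer ((0.5118892192840576, -0.19458436965942383), 0.02589467167854309)
wrist pump -0.073 [ 0.51006398 -0.19907486  0.12338681] [ 0.51291154 -0.19293756  0.13359373] 16
wrist pump -0.002 [ 0.48983004 -0.2207506   0.19427071] [ 0.52126787 -0.17125472  0.20053316] 1719
side ring ((0.5181460380554199, -0.19673551619052887), 0.031037503853440285) 375
  outer ((0.5162455439567566, -0.19840548932552338), 0.032206594944000244)
  hole ((0.5114878416061401, -0.19578325748443604), 0.016858378425240517)
side pump -0.073 [ 0.51141263 -0.19991985  0.12333682] [ 0.51843072 -0.19290406  0.13438055] 14
side pump -0.04 [ 0.50614595 -0.20487095  0.15459385] [ 0.5201557  -0.18746392  0.18046767] 88
side pump -0.002 [ 0.49040277 -0.21978251  0.19353127] [ 0.5381683  -0.17015303  0.20028822] 231
scene ring ((0.51930171251297, -0.19513088464736938), 0.03139949589967728) 207
  outer ((0.5251405835151672, -0.19088779389858246), 0.03333602473139763)
  hole ((0.5199459195137024, -0.18662558495998383), 0.01613803207874298)
scene pump -0.073 [ 0.51356086 -0.19591209  0.12229781] [ 0.52103865 -0.18972947  0.13429086] 16
scene pump -0.04 [ 0.51029991 -0.19975074  0.15493726] [ 0.52637193 -0.18406209  0.1837161 ] 82
scene pump -0.002 [ 0.49509494 -0.21724505  0.19255621] [ 0.54130225 -0.16755175  0.19911082] 132
```

View pics/cmp4.png

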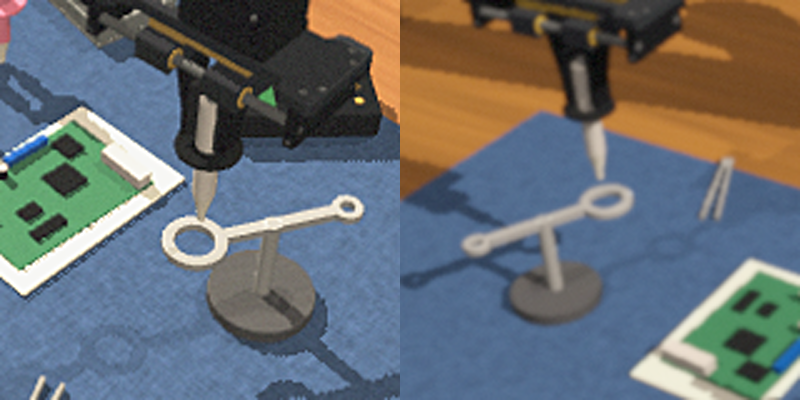

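The nose is just above the eyelet in both views. The wrist view fits the ring as a clean 26 mm circle, leaving about (-1.5, +1.4) mm to correct. I insert in stages.

Request:
{"method": "move_arm", "body": {"commands": [[[0.035, 0.04, 0, 0, 0, 0], [0.035, 0.04, 0.4, 0, 0, 0], [0.035, 0.04, 0.8, 0, 0, 0], [0.035, 0.04, 1.2, 0, 0, 0], [0.035, 0.04, 1.5, 0, 0, 0], [0.035, 0.04, 1.5, 0, 0, 0]]]}}

```text
time: 7.12
position: [0.5133, -0.1934, 0.3243]
tool_rot: [-0.03, 1.0, 0.001, -0.001]
ft_force: [-0.3, 0.4, -0.9]
grip_width: 0.0191
grip_force: 25.0
```

```bash
python3 m2.py 5; python3 -c "
import cv2
a=cv2.imread('pics/si5.png')[190:310,330:450];b=cv2.imread('pics/sc5.png')[130:250,170:290]
r=lambda i:cv2.resize(i,(400,400),interpolation=cv2.INTER_CUBIC)
cv2.imwrite('pics/cmp5.png',cv2.hconcat([r(a),r(b)]))"
```

```text
[ 0.51334092 -0.19337629  0.32425264] [-2.95442038e-02  9.99562505e-01  7.85705737e-04 -1.14928230e-03] 24.99869416176807
wrist ring ((0.5111187696456909, -0.1946210265159607), 0.02548283524811268) 972
  outer ((0.510934054851532, -0.19467298686504364), 0.02544325962662697)
wrist pump -0.073 [ 0.50695808 -0.19682108  0.05977859] [ 0.50978482 -0.19159164  0.07080158] 15
wrist pump -0.04 [ 0.48722976 -0.21976695  0.09232958] [ 0.51596674 -0.16922309  0.09786495] 916
wrist pump -0.002 [ 0.48687489 -0.2185576   0.13232751] [ 0.51851154 -0.16942713  0.13816139] 1721
side ring ((0.5183061361312866, -0.19538211822509766), 0.03138074651360512) 348
  outer ((0.5162455439567566, -0.19840548932552338), 0.032206594944000244)
side pump -0.04 [ 0.48747193 -0.21974792  0.09227708] [ 0.54172417 -0.16906344  0.11618484] 284
side pump -0.002 [ 0.4884907  -0.21884403  0.1313934 ] [ 0.53294494 -0.1690481   0.13821283] 211
scene ring ((0.5198433995246887, -0.19425068795681), 0.031152984127402306) 220
  outer ((0.5239551067352295, -0.19028964638710022), 0.03206804394721985)
scene pump -0.073 [ 0.51338278 -0.19310693  0.05938481] [ 0.51955113 -0.18743804  0.07068492] 12
scene pump -0.04 [ 0.48996999 -0.21608341  0.09228413] [ 0.54139635 -0.16586682  0.12045039] 139
scene pump -0.002 [ 0.4916995  -0.21745752  0.1305775 ] [ 0.54038667 -0.16702131  0.13733956] 125
```

View pics/cmp5.png

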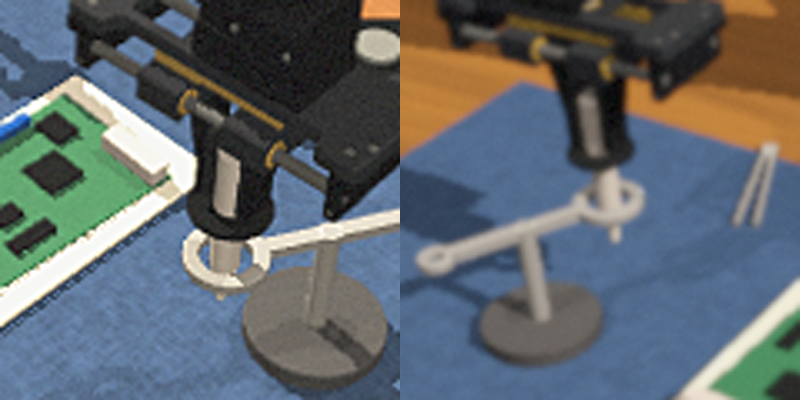

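The nose is through the ring, centred to about 1 mm. I lower it the rest of the way.

Request:
{"method": "move_arm", "body": {"commands": [[[-0.03, -0.01, 0.2, 0, 0, 0], [-0.03, -0.01, 0.45, 0, 0, 0], [-0.03, -0.01, 0.7, 0, 0, 0], [-0.03, -0.01, 0.85, 0, 0, 0], [-0.03, -0.01, 0.92, 0, 0, 0], [-0.03, -0.01, 0.92, 0, 0, 0]]]}}

```text
time: 8.02
position: [0.5149, -0.1938, 0.2885]
tool_rot: [-0.03, 1.0, 0.0, -0.0]
ft_force: [0.1, 0.1, -0.4]
grip_width: 0.019
grip_force: 25.0
```

```bash
python3 m2.py 6|grep -v ring
```

```text
[ 0.51485676 -0.19384478  0.28851277] [-2.95694783e-02  9.99562706e-01  1.23262205e-04 -1.65083036e-04] 24.998746706260135
  outer ((0.5120334625244141, -0.1947602480649948), 0.026492474600672722)
wrist pump -0.04 [ 0.48738826 -0.21790655  0.08890904] [ 0.50278429 -0.17076962  0.0914919 ] 60
wrist pump -0.002 [ 0.48706815 -0.21984694  0.09451656] [ 0.51993532 -0.16924272  0.10249507] 1966
  outer ((0.5162455439567566, -0.19840548932552338), 0.032206594944000244)
side pump -0.073 [ 0.5101064  -0.19823301  0.0241417 ] [ 0.51704492 -0.19302888  0.03646766] 13
side pump -0.04 [ 0.48900107 -0.21901862  0.05709685] [ 0.53718827 -0.17395338  0.09150565] 63
side pump -0.002 [ 0.49017036 -0.21933971  0.09467189] [ 0.54245732 -0.17105107  0.10244002] 237
  outer ((0.5229424238204956, -0.19107715785503387), 0.03283267840743065)
scene pump -0.073 [ 0.51339078 -0.19677549  0.02596717] [ 0.51930939 -0.18694613  0.035499  ] 12
scene pump -0.04 [ 0.49994251 -0.20432406  0.05716386] [ 0.54268557 -0.16561299  0.09138307] 92
scene pump -0.002 [ 0.49561021 -0.21632253  0.09469282] [ 0.54151721 -0.16715179  0.10227735] 129
```

Request:
{"method": "move_arm", "body": {"commands": [[[0, 0, 0.03, 0, 0, 0], [0, 0, 0.05, 0, 0, 0], [0, 0, 0.05, 0, 0, 0]]]}}

```text
time: 8.55
position: [0.5149, -0.1939, 0.2876]
tool_rot: [-0.03, 1.0, -0.0, 0.0]
ft_force: [-1.6, 0.2, 4.8]
grip_width: 0.0193
grip_force: 25.0
```

Request:
{"method": "move_arm", "body": {"commands": [[[0, 0, 0, 0, 0, 0], [0, 0, 0, 0, 0, 0], [0, 0, 0, 0, 0, 0], [0, 0, 0, 0, 0, 0]]], "claw": -0.2}}

```text
time: 9.05
position: [0.5148, -0.1938, 0.2866]
tool_rot: [-0.03, 1.0, 0.0, -0.0]
ft_force: [-0.4, -0.1, 0.1]
grip_width: 0.0488
grip_force: 0.0
```

Request:
{"method": "move_arm", "body": {"commands": [[[0, 0, -0.3, 0, 0, 0], [0, 0, -1, 0, 0, 0], [0, 0, -2.2, 0, 0, 0], [0, 0, -3.5, 0, 0, 0], [0, 0, -4, 0, 0, 0], [0, 0, -4, 0, 0, 0], [0, 0, -4, 0, 0, 0]]]}}

```text
time: 9.93
position: [0.5144, -0.1935, 0.446]
tool_rot: [-0.03, 1.0, 0.001, -0.001]
ft_force: [0.2, -0.0, -0.6]
grip_width: 0.0521
grip_force: 0.0
```

```bash
python3 -c "
from h import *
a=shot('side')['pixels'];shot('scene','sc7.png');b=cv2.imread('pics/sc7.png')
r=lambda i:cv2.resize(i,(400,400),interpolation=cv2.INTER_CUBIC)
cv2.imwrite('pics/cmp7.png',cv2.hconcat([r(a[180:340,330:490]),r(b[140:340,300:500])]))"
```

```text
(no output)
```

View pics/cmp7.png

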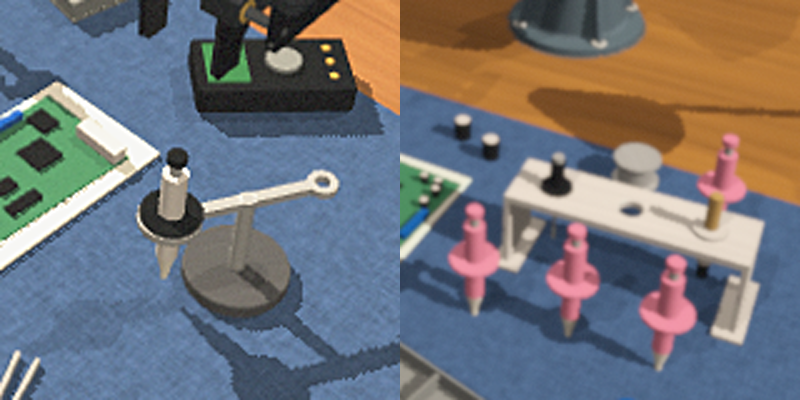

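The pump hangs upright in the wide eyelet with its disc on the ring. The driver and brush still hang in the rack, and the gripper is clear.

```bash
python3 -c "
from rig import *
print(hand_in())"
```

```text
the job is handed in; nothing more can be done
None
```

The desoldering pump now hangs upright in the wide eyelet with its disc resting on the ring. It is released, the driver and brush are still in the rack, and the job was handed in at about 10 s.

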